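# Move the divider of a notched parts rack to the next notch

## Task

On the small parts rack, the bay between the tall end fence and the divider with the square post is one step too short. Lift that divider straight up out of its notches, shift it one step away from the fence and set it down square across both rails, fully seated in the next pair of notches. Leave the other divider, the one with the round mushroom knob, in its own notches.

Things in the scene. Friction and masses are not known exactly. Their poses are not given: they have to be found in the camera images.
- rack: Fixed grey plate 150x290x8 with an end fence 62 high (inner face y=+135) and two black notched rails at x=-55 and +55, 12 thick. Origin: centre of underside; z up, y along the rails to the fence. Each rail: 5 notches at y=+92, +46, 0, -46, -92, 30 wide, flat floors at z=20; teeth between 16 thick, round crests at z=42. Opposite notches make a pair. All mm.
- square_divider: Divider to move, 0.18-0.35 kg: loose steel bar 150 (x) x 22 (y) x 20 high, lying across both rails in the notch pair at rack y=+92 or -46 (next pair from the fence is empty). From its middle rises a black square post 24 (x) x 22 (y), top 75 above the bar's underside: grip it there, across x or y. Origin: centre of underside, rack z=20 when seated; axes then parallel to the rack's. mm.
- round_divider: Divider to leave alone: the same steel bar 150 x 22 x 20 mm, loose, but with a round black mushroom knob (stem 24 mm, head 40 mm in diameter, top 75 mm above the underside). It lies in the other of the notch pairs at rack y = +92 and -46 mm. Origin: centre of the bar's underside.
Mind the look-alikes: they are no part of the job. Leave any green look-alike of the square_divider alone.

How it is judged:
On the way:
1. the square-post divider is lifted clear of the teeth of the rack (z of square_divider in the frame of rack above 0.042 m), for 0.1 s.
At the end, for the whole second after the job is handed in: Square-post divider seated one step (46 mm) farther from the fence: along the rails within 10 mm of the notch centre, across within 25 mm, down within 4 mm, upright within 7 degrees, square within 10 degrees, released, at rest. Round-knob divider seated, moved under 15 mm ((y of square_divider in the frame of rack between 0.036 and 0.056 m or y of square_divider in the frame of rack between -0.102 and -0.082 m) and distance of square_divider from where it was at the start of the episode between 0.025 and 0.07 m and x of square_divider in the frame of rack between -0.025 and 0.025 m and z of square_divider in the frame of rack between 0.016 and 0.024 m and angle between each of square_divider, round_divider's own z axis and vertical below 0.12 rad and angle between the x axis of square_divider and the x axis of rack, either way round below 0.17 rad and linear speed of square_divider below 0.02 m/s and distance of round_divider from where it was at the start of the episode below 0.015 m); the robot touches nothing.
It fails at once if the round-knob divider is lifted or knocked out of its notches (distance of round_divider from where it was at the start of the episode above 0.02 m or z of round_divider in the frame of rack above 0.035 m).
It also fails if it takes over 32 s, if anything falls off the work surface, if the arm or the gripper's body presses on something with over 40 N, if the wrist force passes 120 N, or if a joint passes its speed limit or range.

## Robot

A 6-joint arm with a two-finger parallel gripper is mounted at the origin on the work surface; the furniture and walls round the work are solid. World frame = base frame: x ahead of the robot, y to its left, z up, the work surface at z = 0. Lengths are in m, angles in rad, forces in N, time in s.
With the tool pointing down it reaches from about 0.375 to 0.975 m from the base axis. Payload 3.8 kg.
Tool frame: the origin (TCP) lies midway between the tips of the shut fingers; the grasp point (between the pads) lies 19 mm behind it; z points along the fingers, y is the line along which they close (so a half turn about z gives the same grasp; the last joint's range is limited). The gripper opens to 85 mm and grips with 20 to 120 N. Pads are 22 mm wide; open, the fingers measure 114 mm over their backs; the gripper's body (76 mm by 85 mm) begins 54 mm behind the grasp point. The pads swing forward as they close: fully open they stand 13 mm farther back than shut.
Start: joints at [-1.325, 0.264, 1.604, -0, 1.274, -0.037], TCP at [0.188, -0.648, 0.231] pointing down, gripper open.
Joint ranges: [-2.63, 2.63], [-0.94, 2.18], [0.31, 2.57], [-1.31, 4.45], [0, 2.66], [-2.55, 2.55]. Speed limits (rad/s): [2.57, 2.57, 3.14, 3.14, 3.14, 3.14].

## Interface

Orientations are given as a rotation vector (axis times angle).
In Python, from workcell import bot gives the robot as it stands.
- The arm moves only by the tool step_arm, never from a script. Its argument "motion" is a list of rows, each a list of 5 numbers: the finger opening in cm, from 0 to 8.54, then the shift along the tool's x, y, z in cm, then the turn about the tool's z in degrees. In form: [[claw, dx, dy, dz, twist], ...]. A call has 1 to 20 rows; each row is the pose to reach, as a shift and turn from the pose commanded when the call began, along the tool's axes at that moment; what a row does not reach only later rows make up. A row lasts 1/10 s, in which the tool goes at most 50 mm and 8.59 degrees, less where a joint would pass 70% of its speed; a pose out of reach is approached as far as the arm can. A call with a gripper value outside its range is refused whole. The fingers move at their own pace and stop on an object; "force" is the grip in N (left out, the last holds). Time passes only in rows, so rows that repeat a pose let the fingers close. It gives the time, the measured TCP pose, the force, the opening and the grip force at its end, in the units of the state.
- bot.read_state(): the state, without advancing time (a new reading comes with each control period).
- bot.read_camera(name): name is "scene" or "top" or "wrist"; returns (picture, depth): 480x640x3 uint8, red, green, blue; 480x640 float32, m along the optical axis (not along the pixel's ray), 0 where there is no reading.
- bot.calibration(name): a dict with "mtx" (3x3 intrinsics, pixels), "k1" (the pictures are not rectified: a ray, as slopes to the right and down, at radius r is drawn at 1 + k1 r^2 times it, then the intrinsics apply), "origin" and "orientation" of the camera in the world; the wrist camera has in their place "T_tool_cam" (4x4, takes a point from camera to tool coordinates, whose origin is the TCP and whose axes are the flange's). Camera axes: x right, y up, looking along -z (the intrinsics and any distortion apply to the point x, -y, -z); pixel columns grow to the right and rows downward; lengths in m; the calibration is good to about 2 mm. A picture is of the moment at which its call begins: read the wrist's pose just before it. calibration takes no time and is no camera call.
- bot.finish_job(): hands the job in; it is judged then, once.
The state is a dict: "time": time; "q": joint angles; "joint_vel": joint speeds; "joint_torque": joint torques, N m; "tool_pos": TCP position; "tcp_rot": TCP orientation; "wrist_force": force on the tool from outside, world axes, zero at the start; "torque": the same for the moment, N m; "width": opening from 0.0 (shut) to 1.0 (fully open); "grip_force": force on a finger pad.
Only numpy, scipy, OpenCV 4.12 (cv2) and the standard library are available. Lean on these libraries where they do the work, as an engineer would, in place of code of your own. Each camera call takes 0.05 s, during which the arm holds its last target. There are 200 camera calls.

## Working session

There is one attempt and no reset: what is moved stays moved. The work goes in short steps, Python scripts to look and compute and a tool call to move; the robot and the scene stay as the last step left them, time stands still between calls to the robot, and variables do not carry over. Pictures are saved under pics/ and viewed, at most 10 in all, crops included, and the job is handed in when it is done.

Besides the shell and the picture viewer there is one more tool, called as name(argument=value, ...), one argument or row to a line, values as JSON. step_arm: Moves the arm, as the interface text tells. Its arguments: {"type":"object","properties":{"motion":{"type":"array","items":{"type":"array","items":{"type":"number"}}},"force":{"type":"number"}},"required":["motion"]}

```bash
mkdir -p pics; cat > h.py <<'E'
import numpy as np, cv2
from scipy.spatial.transform import Rotation as R
from workcell import bot
def cam_pose(n,c,st):
    if n=="wrist":
        T=np.eye(4);T[:3,:3]=R.from_rotvec(st["tcp_rot"]).as_matrix();T[:3,3]=st["tool_pos"]
        return T@np.array(c["T_tool_cam"])
    T=np.eye(4);o=np.array(c["orientation"])
    T[:3,:3]=o if o.shape==(3,3) else R.from_rotvec(o).as_matrix();T[:3,3]=c["origin"];return T
def grab(n,f):
    st=bot.read_state();p,d=bot.read_camera(n);c=bot.calibration(n)
    cv2.imwrite(f"pics/{f}.png",p[:,:,::-1]);T=cam_pose(n,c,st)
    np.savez(f"pics/{f}.npz",p=p,d=d,T=T,K=c["mtx"],k1=c["k1"]);return p,cloud(d,T,np.array(c["mtx"]),c["k1"])
def cloud(d,T,K,k1):
    v,u=np.mgrid[:480,:640].astype(float)
    a=cv2.undistortPoints(np.stack([u.ravel(),v.ravel()],1)[:,None],K,np.array([k1,0,0,0,0.]))[:,0].reshape(480,640,2)
    P=np.stack([a[...,0]*d,-a[...,1]*d,-d],-1)
    W=P@T[:3,:3].T+T[:3,3];W[d==0]=np.nan;return W
def load(f):
    z=np.load(f"pics/{f}.npz");return z["p"],cloud(z["d"],z["T"],z["K"],float(z["k1"]))
E
python3 - <<'E'
from h import *
a,_=grab("top","top0");b,_=grab("scene","sc0")
print(bot.calibration("top"));print(bot.read_state())
E
```

```text
{'mtx': array([[490.25868201,   0.        , 325.76077107],
       [  0.        , 490.25868201, 248.37818872],
       [  0.        ,   0.        ,   1.        ]]), 'k1': -0.03483456229691526, 'origin': array([ 0.35196844, -0.38983108,  1.04031956]), 'orientation': array([ 0.04674576, -0.1034476 , -1.55920387])}
{'time': 0.1, 'q': array([-1.32490856e+00,  2.64717975e-01,  1.60530850e+00,  1.66744021e-05,
        1.27366987e+00, -3.69026988e-02]), 'joint_vel': array([-9.48314787e-04, -1.96780072e-03, -3.98119268e-03, -7.70002846e-04,
       -8.43816690e-05, -3.91293351e-04]), 'joint_torque': array([ 4.82798387e-04, -5.16704786e+01, -3.68589592e+01, -1.77372913e-04,
        6.31852046e-03, -1.20550882e-05]), 'tool_pos': array([ 0.18818432, -0.64752331,  0.23002107]), 'tcp_rot': array([-3.10816870e+00, -4.42424863e-01,  3.19551809e-04]), 'wrist_force': array([0.10296071, 0.04335328, 1.15998668]), 'torque': array([ 0.02866081, -0.00160815,  0.03995122]), 'grip_force': 0.0, 'width': 1.002488021781349}
```

View pics/top0.png

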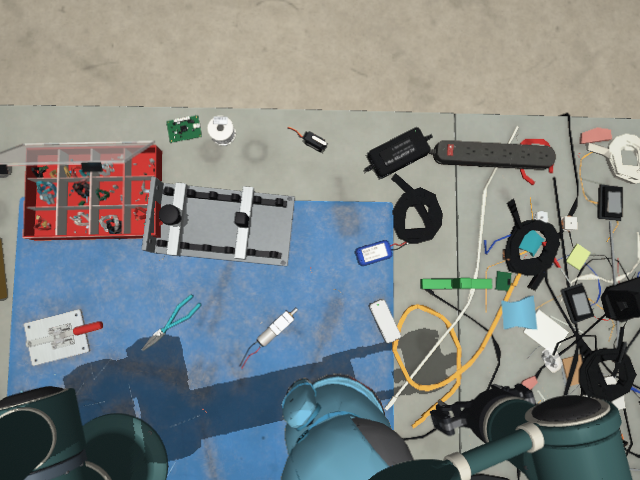

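View pics/sc0.png

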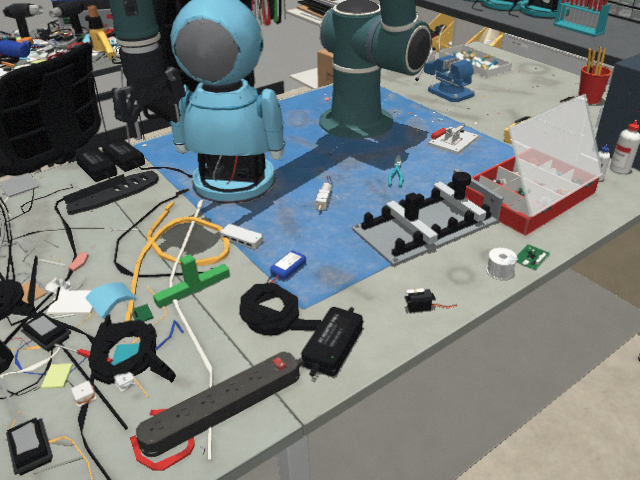

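Top view: fence at left (u≈150). Candidates are the square post at (242,220), the round mushroom knob next to the fence at (170,215), and the green look-alike at (460,284). By the description I choose (242,220), i.e. rack y=-46, and it goes to y=-92, towards the open end on the right.

```bash
python3 - <<'E'
from h import *
p,W=load("top0")
c=p[160:290,130:310];cv2.imwrite("pics/crop.png",cv2.resize(c,None,fx=4,fy=4,interpolation=cv2.INTER_CUBIC)[:,:,::-1])
x0,y0,x1,y1=130,160,310,290
S=W[y0:y1,x0:x1];C=p[y0:y1,x0:x1].astype(int)
for n,(u0,u1,v0,v1) in dict(sq=(220,265,180,262),rd=(160,192,180,262)).items():
    w=W[v0:v1,u0:u1];q=p[v0:v1,u0:u1].astype(int)
    m=(w[...,2]>.072)&(q.sum(-1)<250); t=w[m]; print(n,"post",m.sum(),np.median(t,0),t.min(0),t.max(0))
    m=(w[...,2]>.03)&(w[...,2]<.055)&(q.min(-1)>165); t=w[m]; r=cv2.minAreaRect((t[:,:2]*1000).astype(np.float32)); print(n,"bar",m.sum(),r,np.median(t[:,2]))
for uv in [(195,195),(232,212),(270,220),(242,219),(170,214)]: print(uv,W[uv[1],uv[0]])
E
```

```text
sq post 156 [ 0.49865126 -0.25728403  0.09537381] [ 0.48829396 -0.26726751  0.07281655] [ 0.51230424 -0.24671781  0.10127645]
sq bar 592 ((501.0769958496094, -255.76644897460938), (21.472511291503906, 149.141845703125), 84.6512222290039) 0.04109649492607964
rd post 342 [ 0.50567203 -0.12032127  0.09569102] [ 0.48697645 -0.13793105  0.08029866] [ 0.52608562 -0.10101883  0.10032167]
rd bar 531 ((507.1294250488281, -118.06391906738281), (21.85071563720703, 149.73423767089844), 84.8400650024414) 0.04139215931235285
(195, 195) [ 0.55778877 -0.15269399  0.02851032]
(232, 212) [ 0.52728096 -0.22647584  0.00318598]
(270, 220) [ 0.50994261 -0.30818221  0.01103761]
(242, 219) [ 0.49839628 -0.26053525  0.09429908]
(170, 214) [ 0.50584075 -0.12209799  0.09753433]
```

View pics/crop.png

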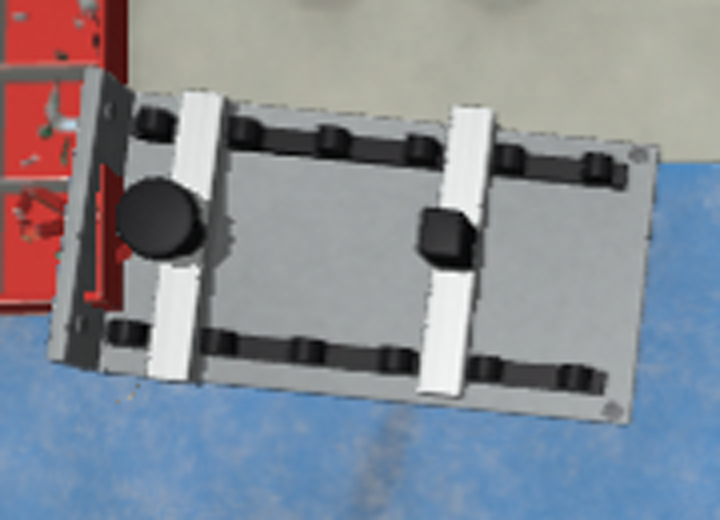

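The crop shows the square post at crop (445,237), the mushroom knob next to the fence at (160,218), and the empty notch pair to the right at crop x≈540. Choice confirmed, so I go above it.

step_arm(
  motion=[
    [8.5,41,-28.9,-3,21.5],
    [8.5,41,-28.9,-3,21.5],
    [8.5,41,-28.9,-3,21.5],
    [8.5,41,-28.9,-3,21.5],
    [8.5,41,-28.9,-3,21.5],
    [8.5,41,-28.9,-3,21.5],
    [8.5,41,-28.9,-3,21.5],
    [8.5,41,-28.9,-3,21.5],
    [8.5,41,-28.9,-3,21.5],
    [8.5,41,-28.9,-3,21.5],
    [8.5,41,-28.9,-3,21.5],
    [8.5,41,-28.9,-3,21.5],
    [8.5,41,-28.9,-3,21.5],
  ],
)

```text
time: 1.4
tool_pos: [0.5007, -0.2567, 0.2607]
tcp_rot: [3.138, -0.145, -0.002]
wrist_force: [-0.8, -0.7, -0.0]
width: 0.998
grip_force: 0.0
```

```bash
python3 - <<'E'
from h import *
grab("wrist","w0");print(bot.read_state()["tool_pos"],np.array(bot.calibration("wrist")["T_tool_cam"]).round(3))
E
```

```text
[ 0.50047858 -0.2571819   0.26078979] [[-0.     0.953  0.303  0.077]
 [ 1.     0.    -0.     0.001]
 [-0.     0.303 -0.953 -0.143]
 [ 0.     0.     0.     1.   ]]
```

View pics/w0.png

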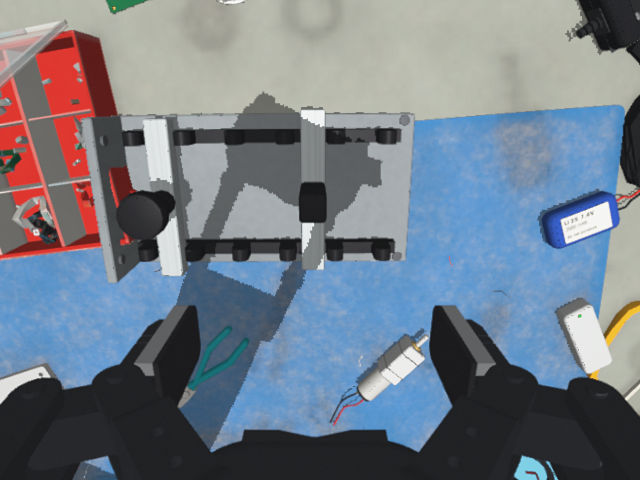

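Wrist view: rack nearly aligned with the tool, square post at (313,202), teeth of both rails visible (rows ~135 and ~250), and the target notch between the teeth at about u=340 and u=385. Now measure the post, bar and teeth.

```bash
cat > m.py <<'E'
from h import *
import sys
def rackxy(W,yaw,o): 
    c,s=np.cos(yaw),np.sin(yaw);d=W[...,:2]-o
    return d[...,0]*c+d[...,1]*s, -d[...,0]*s+d[...,1]*c
def run(f):
    p,W=load(f);g=p.astype(int);Z=W[...,2]
    near=np.hypot(W[...,0]-.5,W[...,1]+.2)<.25
    pl=near&(abs(Z-.009)<.005)&(g.max(-1)-g.min(-1)<25)
    m=cv2.morphologyEx(pl.astype(np.uint8),cv2.MORPH_OPEN,np.ones((3,3)))
    _,l,s,_=cv2.connectedComponentsWithStats(m)
    ms=(m>0)&(l==1+s[1:,4].argmax())
    print("plate",cv2.minAreaRect((W[ms][:,:2]*1e3).astype(np.float32)))
    br=near&(abs(Z-.041)<.008)&(g.min(-1)>120)
    _,l,s,ce=cv2.connectedComponentsWithStats(br.astype(np.uint8))
    for i in range(1,len(s)):
        if s[i,4]>300: print("barpiece",s[i],cv2.minAreaRect((W[l==i][:,:2]*1e3).astype(np.float32)))
    o=np.array([.5,-.256]);yaw=np.radians(-5.4);X,Y=rackxy(W,yaw,o)
    for sx in(-1,1):
        t=near&(Z>.03)&(Z<.047)&(g.max(-1)<80)
        for side in [t&(X*sx>.03)&(X*sx<.085)]:
            _,l,s,_=cv2.connectedComponentsWithStats(side.astype(np.uint8))
            for i in range(1,len(s)):
                if s[i,4]>15:
                    k=l==i;print("tooth",sx,s[i,4],"X %.1f Y %.1f..%.1f zmax %.1f"%(np.median(X[k])*1e3,*(np.percentile(Y[k],[3,97])*1e3),Z[k].max()*1e3))
    k=(abs(X)<.05)&(abs(Y)<.08)&(Z>.088)&(Z<.11);
    print("posttop",k.sum(),cv2.minAreaRect((W[k][:,:2]*1e3).astype(np.float32)),np.median(Z[k]),"XY",np.percentile(X[k],[2,98]),np.percentile(Y[k],[2,98]))
    np.set_printoptions(precision=4)
if __name__=="__main__": run(sys.argv[1])
E
python3 m.py w0
```

```text
plate ((501.6109619140625, -183.30897521972656), (120.67760467529297, 97.28768157958984), 84.90567779541016)
barpiece [ 300  109   26   73 1632] ((542.9507446289062, -259.85400390625), (21.808313369750977, 62.9455451965332), 84.86658477783203)
barpiece [ 142  118   31   76 1679] ((546.94873046875, -120.74171447753906), (22.289113998413086, 66.67170715332031), 84.7863540649414)
barpiece [ 157  210   26   66 1153] ((464.51385498046875, -113.66596984863281), (22.285991668701172, 66.219482421875), 84.68240356445312)
barpiece [301 223  24  46 959] ((449.6426086425781, -251.18992614746094), (21.17144203186035, 46.458709716796875), 86.00685119628906)
tooth -1 42 X -37.1 Y 182.1..184.2 zmax 46.9
tooth -1 194 X -66.0 Y 182.5..183.9 zmax 46.9
tooth -1 279 X -57.8 Y 155.1..169.4 zmax 45.8
tooth -1 286 X -57.8 Y 109.3..124.1 zmax 45.7
tooth -1 265 X -57.1 Y 63.0..77.6 zmax 45.9
tooth -1 259 X -56.5 Y 17.2..32.3 zmax 45.5
tooth -1 251 X -56.5 Y -28.1..-13.7 zmax 45.0
tooth -1 263 X -56.4 Y -73.8..-59.2 zmax 45.1
tooth 1 374 X 51.8 Y 182.7..184.6 zmax 47.0
tooth 1 293 X 50.5 Y 109.3..124.0 zmax 45.6
tooth 1 276 X 50.9 Y 63.8..78.5 zmax 45.8
tooth 1 268 X 51.0 Y 17.7..32.6 zmax 45.6
tooth 1 270 X 51.0 Y -27.5..-12.6 zmax 45.5
tooth 1 258 X 51.8 Y -73.3..-58.7 zmax 45.9
tooth 1 281 X 50.1 Y 155.5..169.5 zmax 46.0
posttop 849 ((500.4356689453125, -255.93212890625), (21.502880096435547, 24.239469528198242), 84.84916687011719) 0.09656541017823095 XY [-0.0111956   0.01209981] [-0.0105289   0.01066448]
```

step_arm(
  motion=[
    [8.5,0,-0.1,3,0],
    [8.5,0,-0.1,7,0],
    [8.5,0,-0.1,11,0],
    [8.5,0,-0.1,14,0],
    [8.5,0,-0.1,16.5,0],
    [8.5,0,-0.1,18.5,0],
    [8.5,0,-0.1,20,0],
    [8.5,0,-0.1,20.8,0],
    [8.5,0,-0.1,20.8,0],
    [1.5,0,-0.1,20.8,0],
    [1.5,0,-0.1,20.8,0],
    [1.5,0,-0.1,20.8,0],
    [1.5,0,-0.1,20.8,0],
    [1.5,0,-0.1,20.8,0],
    [1.5,0,-0.1,20.8,0],
    [1.5,0,-0.1,20.8,0],
    [1.5,0,-0.1,20.8,0],
    [1.5,0,-0.1,20.8,0],
    [1.5,0,-0.1,20.8,0],
  ],
  force=45,
)

```text
time: 3.35
tool_pos: [0.5021, -0.2554, 0.0541]
tcp_rot: [3.138, -0.145, 0.002]
wrist_force: [-0.8, 1.3, 5.7]
width: 0.254
grip_force: 44.7
```

step_arm(
  motion=[
    [1.5,0,0,-0.5,0],
    [1.5,0,0,-1.2,0],
    [1.5,0,0,-2,0],
    [1.5,0,0,-3,0],
    [1.5,0,0,-4,0],
    [1.5,0,0,-5,0],
    [1.5,0,0,-5,0],
    [1.5,0,0,-5,0],
    [1.5,0,0,-5,0],
  ],
)

```text
time: 4.25
tool_pos: [0.5011, -0.2551, 0.1029]
tcp_rot: [-3.138, 0.145, 0.001]
wrist_force: [0.6, -1.2, -2.5]
width: 0.25
grip_force: 44.1
```

```bash
python3 - <<'E'
from h import *
grab("wrist","w1");s=bot.read_state();print(s["tool_pos"],s["tcp_rot"],s["wrist_force"],s["torque"],s["width"])
E
```

```text
[ 0.50100783 -0.25498912  0.10265868] [-3.13768130e+00  1.45161462e-01  1.70858422e-03] [ 0.44954506  0.70927468 -2.53079613] [-0.0103698  -0.04388243 -0.00712546] 0.24992148988849042
```

View pics/w1.png

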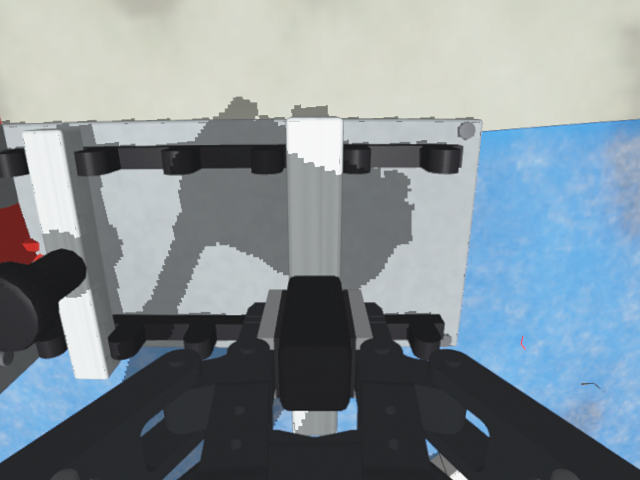

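The divider is lifted: bar at u 288–342, square in the grip, and the target notch lies between the far-rail teeth at u≈357 and u≈440. I measure the bar against the teeth in this frame.

```bash
python3 - <<'E'
from h import *
from m import rackxy
p,W=load("w1");g=p.astype(int);Z=W[...,2];v,u=np.mgrid[:480,:640]
X,Y=rackxy(W,np.radians(-5.1),np.array([.5,-.256]))
b=(Z>.08)&(Z<.1)&(v<265)&(u>270)&(u<360)
print("bar",b.sum(),cv2.minAreaRect((W[b][:,:2]*1e3).astype(np.float32)),"Y",np.percentile(Y[b],[1,99])*1e3,"X",np.percentile(X[b],[1,99])*1e3)
A=np.c_[X[b],Y[b],np.ones(b.sum())];print("tilt",np.linalg.lstsq(A,Z[b],rcond=None)[0])
t=(Z>.03)&(Z<.05)&(g.max(-1)<80)
for lo,hi in((130,180),(300,360)):
    k0=t&(v>lo)&(v<hi)
    _,l,s,_=cv2.connectedComponentsWithStats(k0.astype(np.uint8))
    for i in range(1,len(s)):
        if s[i,4]>60: k=l==i;print("tooth",s[i],"X %.1f"%(np.median(X[k])*1e3),np.percentile(Y[k],[3,97])*1e3)
E
```

```text
bar 8183 ((544.059814453125, -259.6502685546875), (22.151151657104492, 59.72340393066406), 84.74866485595703) Y [-10.44422767  11.02849735] X [15.58905349 73.57580766]
tilt [-0.0023369   0.00104628  0.09056152]
tooth [343 147  28  27 665] X 51.5 [-28.00927239 -14.37279848]
tooth [424 147  37  26 794] X 52.1 [-73.03423863 -58.42308041]
tooth [161 148  37  27 867] X 51.5 [63.05567104 77.29352877]
tooth [250 148  33  26 822] X 51.7 [17.38148848 32.40251457]
tooth [  0 151  29  26 589] X 51.4 [154.80469586 163.78229399]
tooth [ 74 150  40  26 822] X 51.6 [108.93446573 122.84223381]
tooth [ 35 329  32  29 665] X -56.9 [154.80826478 167.06364957]
tooth [108 330  34  30 825] X -55.9 [108.77969478 123.51851601]
tooth [183 330  32  30 654] X -53.8 [63.00642807 77.97970491]
tooth [410 330  31  30 709] X -54.4 [-73.1859493  -58.58968173]
```

step_arm(
  motion=[
    [1.5,0,1,0,0],
    [1.5,0,2.2,0,0],
    [1.5,0,3.4,0,0],
    [1.5,0,4.4,0,0],
    [1.5,0,4.4,0,0],
    [1.5,0,4.4,0,0],
    [1.5,0,4.4,0.5,0],
    [1.5,0,4.4,1.2,0],
    [1.5,0,4.4,2,0],
    [1.5,0,4.4,2.6,0],
    [1.5,0,4.4,3.1,0],
    [1.5,0,4.4,3.5,0],
    [1.5,0,4.4,3.8,0],
    [1.5,0,4.4,4.1,0],
    [1.5,0,4.4,4.4,0],
    [1.5,0,4.4,4.4,0],
  ],
)

```text
time: 5.9
tool_pos: [0.4972, -0.299, 0.0589]
tcp_rot: [-3.138, 0.145, 0.001]
wrist_force: [-0.3, -0.3, -3.1]
width: 0.251
grip_force: 44.4
```

step_arm(
  motion=[
    [1.5,0,0,0.1,0],
    [1.5,0,0,0.2,0],
    [1.5,0,0,0.3,0],
    [1.5,0,0,0.4,0],
    [1.5,0,0,0.45,0],
    [1.5,0,0,0.5,0],
    [1.5,0,0,0.5,0],
  ],
)

```text
time: 6.6
tool_pos: [0.4975, -0.2991, 0.0543]
tcp_rot: [-3.138, 0.145, -0.0]
wrist_force: [0.1, 0.1, -2.7]
width: 0.249
grip_force: 44.3
```

Still only weight on the wrist, so just about touching. Lower a touch more, then open and retreat upward.

step_arm(
  motion=[
    [1.5,0,0,0.1,0],
    [1.5,0,0,0.15,0],
    [1.5,0,0,0.15,0],
  ],
)

```text
time: 6.9
tool_pos: [0.4975, -0.2992, 0.0541]
tcp_rot: [3.138, -0.145, 0.0]
wrist_force: [-2.8, 2.1, 5.9]
width: 0.25
grip_force: 45.5
```

step_arm(
  motion=[
    [3,0,0,0,0],
    [4,0,0,0,0],
    [6,0,0,0,0],
    [8.5,0,0,0,0],
    [8.5,0,0,0,0],
    [8.5,0,0,0,0],
    [8.5,0,0,0,0],
    [8.5,0,0,-1,0],
    [8.5,0,0,-3,0],
    [8.5,0,0,-6,0],
    [8.5,0,0,-10,0],
    [8.5,0,0,-14,0],
    [8.5,0,0,-18,0],
    [8.5,0,0,-20,0],
    [8.5,0,0,-20,0],
    [8.5,0,0,-20,0],
  ],
)

```text
time: 8.5
tool_pos: [0.4975, -0.2991, 0.2534]
tcp_rot: [3.138, -0.145, 0.002]
wrist_force: [-0.4, -0.2, -0.7]
width: 0.997
grip_force: 0.0
```

```bash
python3 - <<'E'
from h import *
grab("wrist","w2");s=bot.read_state();print(s["time"],s["tool_pos"],s["wrist_force"],s["width"])
from m import rackxy
p,W=load("w2");Z=W[...,2];X,Y=rackxy(W,np.radians(-5.1),np.array([.5,-.256]))
k=(abs(X)<.05)&(abs(Y+.043)<.06)&(Z>.088)&(Z<.11)
print("top",np.median(Z[k]),np.percentile(X[k],[2,98])*1e3,np.percentile(Y[k],[2,98])*1e3)
E
python3 m.py w2
```

```text
8.55 [ 0.49681087 -0.29865245  0.25185677] [0.17331089 0.44976028 0.19490557] 0.9937242582631532
top 0.09653993993734991 [-10.98631406  11.61319168] [-54.37339197 -33.61450889]
plate ((499.60638427734375, -204.05044555664062), (166.71560668945312, 97.21195983886719), 85.08035278320312)
barpiece [ 302  111   26   74 1632] ((538.4144287109375, -304.4029235839844), (21.366273880004883, 62.60055160522461), 86.01500701904297)
barpiece [  92  121   32   76 1655] ((547.0971069335938, -120.91126251220703), (22.449623107910156, 66.37025451660156), 85.60653686523438)
barpiece [ 109  215   29   66 1251] ((463.73065185546875, -113.75354766845703), (21.86004066467285, 66.16246795654297), 84.55475616455078)
barpiece [303 227  24  47 886] ((444.97833251953125, -295.0955810546875), (20.69274139404297, 47.52724838256836), 88.54000854492188)
tooth -1 239 X -64.8 Y 181.8..183.8 zmax 46.5
tooth -1 290 X -58.0 Y 154.6..168.8 zmax 45.4
tooth -1 300 X -58.0 Y 109.0..124.8 zmax 46.6
tooth -1 283 X -57.4 Y 63.3..77.3 zmax 45.4
tooth -1 273 X -56.8 Y 16.9..31.6 zmax 45.4
tooth -1 267 X -56.6 Y -28.6..-14.2 zmax 45.3
tooth -1 277 X -56.0 Y -74.0..-59.1 zmax 45.5
tooth 1 477 X 50.6 Y 182.6..184.5 zmax 46.9
tooth 1 309 X 51.3 Y 63.5..78.3 zmax 45.3
tooth 1 293 X 51.0 Y 17.9..32.6 zmax 45.4
tooth 1 276 X 51.0 Y -27.9..-13.2 zmax 46.0
tooth 1 283 X 51.2 Y -73.9..-58.5 zmax 46.5
tooth 1 290 X 50.2 Y 155.0..168.5 zmax 45.5
tooth 1 304 X 50.2 Y 109.6..123.9 zmax 45.6
posttop 870 ((496.2408142089844, -299.5228576660156), (21.676288604736328, 23.41159439086914), 84.6986083984375) 0.09653993993734991 XY [-0.0107578   0.01183379] [-0.0543579  -0.03360844]
```

View pics/w2.png

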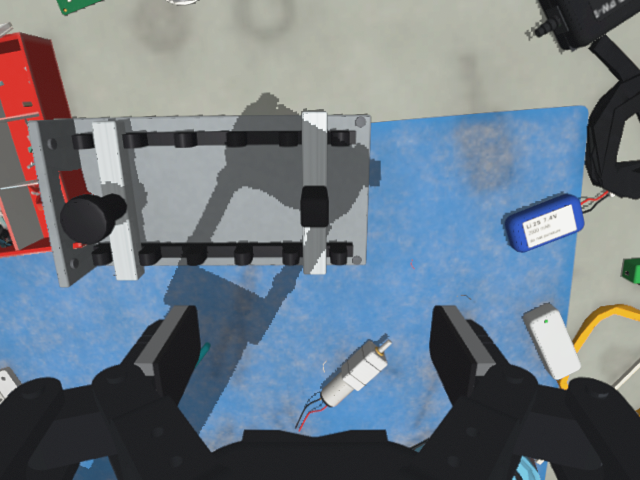

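The square-post divider is now in the last notch pair, with its post at (314,205). Its top is at 96.5 mm, the same as when it was seated before, and it lies within 1 mm of the notch centre. The round divider has not moved.

```bash
python3 -c "
from workcell import bot
print(bot.finish_job())"
```

```text
the job is handed in; nothing more can be done
None
```

The square-post divider is seated in the next notch pair, one step farther from the fence, with the round-knob divider still in its own notches; the job is handed in, and no verdict came back.

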